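# Trip test of the counter's safety cut-out

### The arm

A 6-joint arm with a two-finger parallel gripper is mounted at the origin on the work surface. World frame = base frame: x ahead of the robot, y to its left, z up, the work surface at z = 0. Lengths are in m, angles in rad, forces in N, time in s.
With the tool pointing down it reaches from about 0.275 to 0.85 m from the base axis. Payload 19 kg.
Tool frame: the origin (TCP) lies on the centre line of the jaws, within the pads' length; the fingertips stand 25 mm ahead of it and the grasp point (between the pads) lies 6 mm ahead of it; z points along the fingers, y is the line along which they close (so a half turn about z gives the same grasp; the last joint's range is limited). The gripper opens to 85 mm and grips with 20 to 120 N. Pads are 22 mm wide; open, the fingers measure 114 mm over their backs; the gripper's body (76 mm by 85 mm) begins 54 mm behind the grasp point. The pads swing forward as they close: fully open they stand 13 mm farther back than shut.
Start: joints at [-1.322, 0.15, 1.437, -0, 1.554, -0.134], TCP at [0.215, -0.533, 0.256] pointing down, gripper open.
Joint ranges: [-2.8, 2.8], [-0.68, 2.1], [0.12, 2.68], [-1.39, 4.53], [0.16, 2.79], [-2.81, 2.81]. Speed limits (rad/s): [1.89, 1.89, 2.22, 3.01, 3.01, 3.01].

### API

Orientations are given as a 3x3 rotation matrix whose columns are the frame's x, y, z axes.
In Python, from bench import env, optics, workorder, outline_of, tip_of gives the robot as it stands.
- The arm moves only by the tool play_rows, never from a script. Its argument "series" is text: rows parted by semicolons, each of 7 numbers parted by spaces: the turn, a rotation vector about the tool's x, y, z in degrees, then the shift along the tool's x, y, z in cm, then the finger opening in cm, from 0 to 8.54. In form: wx wy wz x y z jaw; .... A call has 1 to 10 rows; each row is the pose to reach, as a shift and turn from the pose commanded when the call began, along the tool's axes at that moment; what a row does not reach only later rows make up. A row lasts 1/12 s, in which the tool goes at most 41.7 mm and 7.16 degrees, less where a joint would pass 70% of its speed; a pose out of reach is approached as far as the arm can. A call with a gripper value outside its range is refused whole. The fingers move at their own pace and stop on an object; "grip_force" is the grip in N (left out, the last holds). Time passes only in rows, so rows that repeat a pose let the fingers close. It gives the time, the measured TCP pose, the force, the opening and the grip force at its end, in the units of the state.
- env.get_obs(): the state, without advancing time (a new reading comes with each control period).
- optics.get_image(name): name is "scene" or "side" or "wrist"; returns a dict with "frame" (480x640x3 uint8, red, green, blue), "intrinsics" (3x3 intrinsics, pixels), "R" (3x3) and "t" (3): a world point X has camera coordinates R X + t. Camera axes: x right, y down, z forward; pixel columns grow to the right and rows downward; lengths in m; the calibration is good to about 2 mm. A picture is of the moment at which its call begins. There is no depth.
- workorder.sign_off(): hands the job in; it is judged then, once.
Trained networks look in the newest picture that a camera, given by its name, has taken for a name from the list of things; names that differ only in an ending like _2 or _b are one class to them, and where a whole thing is asked for, a point or a joint stands for the part that bears it (a point fixed in the world has none). Each returns a list of dicts, best first, with "conf" (0 to 1); they miss things now and then, are a little off and sometimes report something else, mostly with a low value. They report only what shows in the picture. A call takes as long as a camera call.
- outline_of(thing, camera): "mask" (480x640 bool, what is visible of it) and "rect" ([left, top, right, bottom] in pixels, round what is visible of it).
- tip_of(thing, camera): "pixel" ([column, row] in pixels: a listed point, or the origin of a listed thing).
The state is a dict: "time_s": time; "joint_positions": joint angles; "joint_vel": joint speeds; "tau": joint torques, N m; "eef_pos": TCP position; "tool_rot": TCP orientation; "force": force on the tool from outside, world axes, zero at the start; "moment": the same for the moment, N m; "grip_width": finger opening in m; "grip_force": force on a finger pad.
Only numpy, scipy, OpenCV 4.12 (cv2) and the standard library are available. Lean on these libraries where they do the work, as an engineer would, in place of code of your own. Each camera call takes 0.05 s, during which the arm holds its last target. There are 200 camera calls.

### The job

Do the trip test of the white safety cut-out box on the counter: twist its spring-loaded bar knob clockwise all the way to its stop, which makes the lever drop, and let the knob return home and release it. Then lift the dropped lever all the way back up until it stands by itself against its rear stop. Leave the mug, bowl, jar, spoon and bottle around it where they are.

Things in the scene. Friction and masses are not known exactly. Their poses are not given: they have to be found in the camera images.
- cutout_box: White steel box fixed to the counter, 180 (x) by 270 (y) by 85 mm high. Origin at the centre of its underside; its x points away from the robot, turned by its yaw, y to the left. On its flat top, 30 mm beyond the centre, stand the bar knob (75 mm left, +y) and the lever (75 mm right, -y). A pin inside links them: the knob trips the lever once turned about 0.85 rad.
- trip_knob (a joint): Angle of the spring-return bar knob about its vertical axis, rad: 0 = home, grows clockwise seen from above, 1.2 = stop. The spring pulls it home when let go: about 0.04 N m at home, 0.10 N m at the stop; some 0.04 N m more is needed while it pushes the lever over.
- knob_grip (a point): Centre of the knob's black bar grip, 117 mm above the counter, on the knob's vertical axis. The bar is 62 mm long, 18 mm thick and 36 mm high (97 to 133 mm above the counter), over a 52 mm round foot. The point turns with the knob; at home the bar's length lies along the box's x.
- drop_lever (a joint): Angle of the lever about its level hinge (along the box's y), rad: 0 = up, leaning 0.2 past upright away from the robot against its rear stop, where its weight keeps it; grows as it falls towards the robot (box's -x); 1.45 = fully down, 1.25 forward of upright, resting on its stop. It balances at 0.2 and falls either way from there.
- lever_grip (a point): Middle of the black round cross grip at the lever's end, 100 mm from the hinge; a bar 22 mm thick and 44 mm long along the box's y, on a steel shank 16 mm wide (y), 10 mm thick. 188 mm above the counter when up, 122 mm when down. The lever weighs 0.12 kg and swings freely.
- lever_hinge (a point): Middle of the lever's hinge, fixed, 90 mm above the counter; 30 mm beyond the box's centre in its x and 75 mm to the right (box's -y).
- mug: White ceramic mug 80 mm across, 90 mm high, handle at its +y, standing to the left of the box. Origin: centre of its underside. Leave alone.
- jar: Closed glass jar 60 mm across, 85 mm high, close in front of the box. Origin: centre of its underside. Leave alone.
- spoon: Steel spoon 180 mm long lying to the right of the box. Leave alone.
- bowl: White bowl 140 mm across, 60 mm high, beyond the box. Origin: centre of its underside. Leave alone.
- bottle: Closed clear bottle 66 mm across, 190 mm high, beyond the box. Origin: centre of its underside. Leave alone.

How it is judged:
On the way, in this order (a step that is already met when the one before it is completed fails the run):
1. the knob is twisted clockwise to its stop (within 0.08 rad) (value of joint trip_knob above 1.12 rad), for 0.1 s.
2. the knob is back home (within 0.1 rad) and let go, and the lever has dropped (beyond 1.3 rad) (value of joint trip_knob below 0.1 rad and value of joint drop_lever above 1.3 rad and contact force between the fingers and trip_knob below 0.2 N), for 0.2 s.
At the end, for the whole second after the job is handed in: The lever stands up by itself against its rear stop (within 0.1 rad), at rest, and the knob is home (within 0.1 rad) (value of joint each of drop_lever, trip_knob below 0.1 rad and velocity of joint drop_lever between -0.1 and 0.1 rad/s); the robot touches nothing.
It fails at once if a bystander (mug, jar, spoon, bowl, bottle) is pushed more than 40 mm from its place (distance of any of mug, jar, spoon, bowl, bottle from where it was at the start of the episode above 0.04 m).
It also fails if it takes over 58 s, if anything falls off the work surface, if the arm or the gripper's body presses on something with over 40 N, if the wrist force passes 120 N, or if a joint passes its speed limit or range.

## Working session

There is one attempt and no reset: what is moved stays moved. The work goes in short steps, Python scripts to look and compute and a tool call to move; the robot and the scene stay as the last step left them, time stands still between calls to the robot, and variables do not carry over. Pictures are saved under pics/ and viewed, at most 10 in all, crops included, and the job is handed in when it is done.

Besides the shell and the picture viewer there is one more tool, called by a JSON object that holds its "name" and its "arguments". play_rows: Moves the arm, as the interface text tells. Its arguments: {"type":"object","properties":{"series":{"type":"string"},"grip_force":{"type":"number"}},"required":["series"]}

```bash
mkdir -p pics; ls; cat > h.py <<'E'
import numpy as np, cv2
from bench import env, optics, workorder, outline_of, tip_of
def ray(im,px):
    K,R,t=map(np.array,(im["intrinsics"],im["R"],im["t"]))
    d=R.T@np.linalg.inv(K)@np.array([px[0],px[1],1.]); return -R.T@t,d/np.linalg.norm(d)
def onz(im,px,z):
    c,d=ray(im,px); return c+d*(z-c[2])/d[2]
E
python3 - <<'E'
from h import *
o=env.get_obs(); print(o["eef_pos"],o["tool_rot"],o["force"],o["grip_width"])
Z=dict(knob_grip=.117,lever_grip=.188,cutout_box=0,lever_hinge=.09,mug=0,jar=0,bowl=0,bottle=0,spoon=0)
for c in("scene","side","wrist"):
    im=optics.get_image(c); cv2.imwrite(f"pics/{c}0.png",im["frame"][...,::-1])
    print(c,-np.array(im["R"]).T@im["t"])
    for n,z in Z.items():
        for r in tip_of(n,c)[:2]: print(c,n,round(r["conf"],2),np.round(r["pixel"]),np.round(onz(im,r["pixel"],z),4))
E
```

```text
pics
[ 0.21469472 -0.53319375  0.25569769] [[ 9.27635654e-01  3.73486291e-01 -2.87757611e-04]
 [ 3.73486369e-01 -9.27634968e-01  1.13921453e-03]
 [ 1.58546987e-04 -1.16424956e-03 -9.99999310e-01]] [ 0.45091652 -0.44465261  0.9559145 ] 0.08527892646223248
scene [ 1.08128718 -0.18347363  0.88945912]
scene knob_grip 0.6 [361. 215.] [0.6081 0.144  0.117 ]
scene cutout_box 0.74 [318. 240.] [0.5537 0.0821 0.    ]
scene lever_hinge 0.63 [283. 236.] [ 5.698e-01 -4.000e-04  9.000e-02]
scene mug 0.58 [423. 211.] [0.5879 0.3207 0.    ]
scene mug 0.48 [284. 220.] [ 0.4751  0.0404 -0.    ]
scene jar 0.65 [312. 193.] [0.4352 0.1256 0.    ]
scene bowl 0.87 [271. 387.] [ 0.7922 -0.1292  0.    ]
scene bowl 0.28 [421. 210.] [ 0.5851  0.3174 -0.    ]
scene bottle 0.56 [369. 332.] [0.7801 0.0744 0.    ]
scene bottle 0.15 [363. 215.] [0.5396 0.1985 0.    ]
scene spoon 0.89 [205. 261.] [ 0.4972 -0.1466 -0.    ]
side [0.18377167 0.84381767 0.82904162]
side knob_grip 0.89 [296. 272.] [0.6141 0.1383 0.117 ]
side knob_grip 0.69 [344. 246.] [0.567  0.0275 0.117 ]
side lever_grip 0.76 [338. 205.] [ 0.5952 -0.0034  0.188 ]
side cutout_box 0.76 [336. 305.] [0.5622 0.0773 0.    ]
side lever_hinge 0.63 [345. 249.] [0.5762 0.0035 0.09  ]
side mug 0.92 [262. 385.] [0.5909 0.3166 0.    ]
side mug 0.73 [290. 226.] [ 0.7829 -0.1224  0.    ]
side jar 0.92 [382. 344.] [ 0.4378  0.1331 -0.    ]
side bowl 0.8 [289. 224.] [ 0.7903 -0.1289  0.    ]
side bottle 0.67 [242. 276.] [0.7865 0.0849 0.    ]
side spoon 0.83 [404. 251.] [ 0.4996 -0.1504  0.    ]
wrist [ 0.28258194 -0.50615748  0.37411615]
```

View pics/scene0.png

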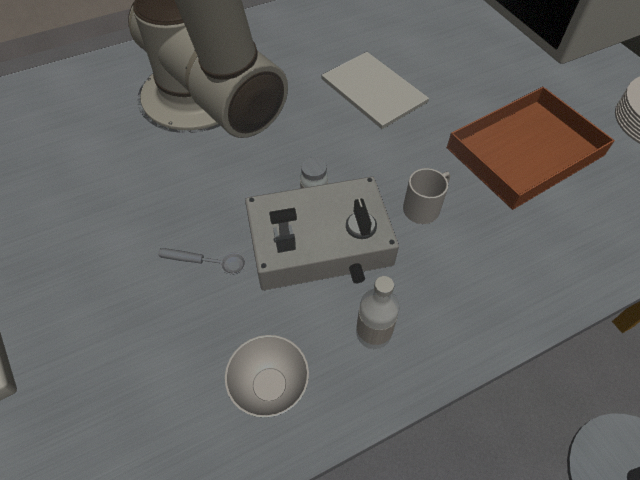

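View pics/side0.png

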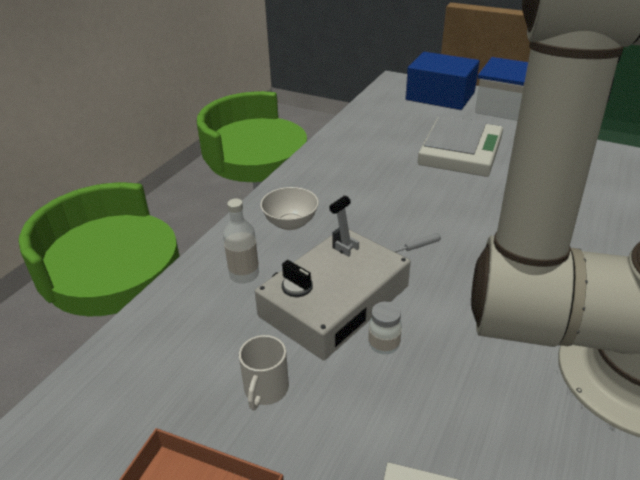

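The scene view shows the box with the knob at about (361,215) and the lever up, its grip at (284,216) and hinge at (285,240). The jar (313,175) is right in front of the box, the mug (425,195) is on the left, and the bottle and bowl are behind. The side view agrees: knob (296,272), lever grip (340,204). Next I'll get the yaw from the screws on the box top.

```bash
python3 - <<'E'
from h import *
P=dict(scene=[(252,200),(370,180),(392,242),(264,266)],side=[(404,260),(323,326),(262,291),(360,235)])
for c in P:
    im=optics.get_image(c)
    g=cv2.cvtColor(im["frame"],cv2.COLOR_RGB2GRAY)
    W=[]
    for p in P[c]:
        x,y=p; w=g[y-6:y+7,x-6:x+7].astype(float); m=np.clip(np.median(w)-25-w,0,None)
        yy,xx=np.mgrid[-6:7,-6:7]; q=(x+(m*xx).sum()/m.sum(),y+(m*yy).sum()/m.sum()) if m.sum()>0 else p
        W.append(onz(im,q,.086)[:2])
    W=np.array(W)
    e=[W[1]-W[0],W[2]-W[3],W[3]-W[0],W[2]-W[1]]
    print(c,W.round(4).tolist(),"ctr",W.mean(0).round(4),"yaw",[round(np.degrees(np.arctan2(v[1],v[0]))-(90 if i<2 else 0),2) for i,v in enumerate(e)],[round(np.linalg.norm(v),3) for v in e])
    # bar of the knob, dark pixels
    r=[k for k in outline_of("trip_knob",c)][:1]
    if r:
        print(r[0]["conf"],r[0]["rect"])
E
```

```text
scene [[0.4584, -0.0197], [0.5187, 0.2172], [0.6711, 0.1786], [0.6107, -0.058]] ctr [0.5647 0.0795] yaw [np.float64(-14.27), np.float64(-14.32), np.float64(-14.13), np.float64(-14.21)] [np.float64(0.244), np.float64(0.244), np.float64(0.157), np.float64(0.157)]
0.7 [346.0, 199.5, 374.2, 236.8]
side [[0.4527, -0.016], [0.5173, 0.2165], [0.6682, 0.1859], [0.5727, -0.033]] ctr [0.5527 0.0884] yaw [np.float64(-15.52), np.float64(-23.57), np.float64(-8.06), np.float64(-11.45)] [np.float64(0.241), np.float64(0.239), np.float64(0.121), np.float64(0.154)]
0.65 [280.6, 257.9, 308.7, 294.3]
```

Scene screws give box centre (0.564, 0.081) and yaw −14.2°, with spacing 244×157 mm, which fits a 270×180 box. That puts the knob at about (0.611, 0.145) and the hinge at about (0.574, 0.001), in agreement with the networks. To leave joint 6 room for the clockwise twist, I'll grasp with the tool at yaw 165.8°.

```bash
cat >> h.py <<'E'
from scipy.spatial.transform import Rotation as Ro
def row(pos,yaw,tilt=0):
    """tool-frame row to TCP pos, tool x at world yaw (deg), tool z down; tilt about tool y (deg)"""
    o=env.get_obs(); R=np.array(o["tool_rot"]); y=np.radians(yaw); c,s=np.cos(y),np.sin(y)
    T=np.array([[c,s,0],[s,-c,0],[0,0,-1.]])@Ro.from_euler("y",tilt,degrees=True).as_matrix()
    w=Ro.from_matrix(R.T@T).as_rotvec(degrees=True); d=R.T@(np.array(pos)-o["eef_pos"])*100
    print("t",round(o["time_s"],2),"q",np.round(o["joint_positions"],2),"row",np.round(w,2),np.round(d,2))
E
python3 -c "
from h import *
row([.611,.145,.28],165.8)"
```

```text
t 1.7 q [-1.32  0.15  1.44 -0.    1.55 -0.13] row [-0.0000e+00 -1.0000e-02 -1.4387e+02] [ 62.1  -48.13  -2.37]
```

{"name": "play_rows", "arguments": {"series": "0 0 -143.9 62.1 -48.1 -2.4 5; 0 0 -143.9 62.1 -48.1 -2.4 5; 0 0 -143.9 62.1 -48.1 -2.4 5; 0 0 -143.9 62.1 -48.1 -2.4 5; 0 0 -143.9 62.1 -48.1 -2.4 5; 0 0 -143.9 62.1 -48.1 -2.4 5; 0 0 -143.9 62.1 -48.1 -2.4 5; 0 0 -143.9 62.1 -48.1 -2.4 5; 0 0 -143.9 62.1 -48.1 -2.4 5; 0 0 -143.9 62.1 -48.1 -2.4 5"}}

```text
time_s: 2.53
eef_pos: [0.4254, -0.1718, 0.2694]
tool_rot: [[-0.068, 0.998, 0.001], [0.998, 0.068, -0.0], [-0.0, 0.001, -1.0]]
force: [0.9, -1.6, 0.5]
grip_width: 0.0498
grip_force: 0.0
```

```bash
python3 -c "
from h import *
row([.611,.145,.28],165.8)"
```

```text
t 2.53 q [-0.55 -0.1   1.67  0.    1.57 -0.62] row [ 2.00e-02  4.00e-02 -7.19e+01] [30.35 20.67 -1.06]
```

{"name": "play_rows", "arguments": {"series": "0 0 -71.9 30.3 20.7 -1 5; 0 0 -71.9 30.3 20.7 -1 5; 0 0 -71.9 30.3 20.7 -1 5; 0 0 -71.9 30.3 20.7 -1 5; 0 0 -71.9 30.3 20.7 -1 5; 0 0 -71.9 30.3 20.7 -1 5; 0 0 -71.9 30.3 20.7 -1 5; 0 0 -71.9 30.3 20.7 -1 5; 0 0 -71.9 30.3 20.7 -1 5; 0 0 -71.9 30.3 20.7 -1 5"}}

```text
time_s: 3.37
eef_pos: [0.6144, 0.1463, 0.278]
tool_rot: [[-0.969, 0.246, -0.001], [0.246, 0.969, 0.001], [0.001, 0.001, -1.0]]
force: [-0.9, -0.2, -1.2]
grip_width: 0.0501
grip_force: 0.0
```

```bash
python3 - <<'E'
from h import *
im=optics.get_image("wrist"); cv2.imwrite("pics/w1.png",im["frame"][...,::-1])
for r in tip_of("knob_grip","wrist")[:2]: print(r["conf"],r["pixel"],onz(im,r["pixel"],.117))
for r in tip_of("lever_grip","wrist")[:2]: print("lg",r["conf"],r["pixel"],onz(im,r["pixel"],.188))
row([.611,.145,.128],165.8)
E
```

```text
0.57 [316.0, 221.7] [0.6117181  0.14552892 0.117     ]
0.55 [52.9, 286.5] [ 0.61172013 -0.06542433  0.117     ]
lg 0.85 [53.6, 285.5] [ 0.59415253 -0.00631955  0.188     ]
t 3.52 q [ 0.1   0.26  1.26 -0.    1.62 -1.2 ] row [-0.02 -0.04 -0.77] [ 0.24  0.29 15.06]
```

View pics/w1.png

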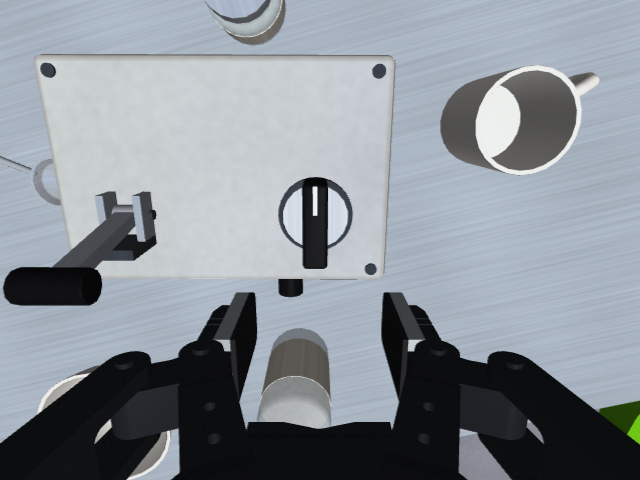

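The wrist view shows the bar at (315,222), aligned with the tool and centred between the jaws. It measures (0.6117, 0.1455), which matches. Descending now.

{"name": "play_rows", "arguments": {"series": "0 0 -0.5 0.2 0.2 4 5; 0 0 -0.5 0.2 0.2 8 5; 0 0 -0.5 0.2 0.2 11 5; 0 0 -0.5 0.2 0.2 13 5; 0 0 -0.5 0.2 0.2 14 5; 0 0 -0.5 0.2 0.2 15 5; 0 0 -0.5 0.2 0.2 15 5; 0 0 -0.5 0.2 0.2 15 5", "grip_force": 25}}

```text
time_s: 4.18
eef_pos: [0.6117, 0.1436, 0.1301]
tool_rot: [[-0.968, 0.249, 0.001], [0.249, 0.968, 0.0], [-0.001, 0.0, -1.0]]
force: [-0.0, -0.6, 1.3]
grip_width: 0.0499
grip_force: 0.0
```

```bash
python3 -c "
from h import *
row([.6115,.1455,.128],165.8)"
```

```text
t 4.18 q [ 0.11  0.33  1.48  0.    1.33 -1.21] row [ 0.03  0.06 -0.23] [0.07 0.18 0.21]
```

{"name": "play_rows", "arguments": {"series": "0 0 -0.2 0.1 0.2 0.2 4; 0 0 -0.2 0.1 0.2 0.2 4; 0 0 -0.2 0.1 0.2 0.2 1.2; 0 0 -0.2 0.1 0.2 0.2 1.2; 0 0 -0.2 0.1 0.2 0.2 1.2; 0 0 -0.2 0.1 0.2 0.2 1.2; 0 0 -0.2 0.1 0.2 0.2 1.2; 0 0 -0.2 0.1 0.2 0.2 1.2", "grip_force": 25}}

```text
time_s: 4.85
eef_pos: [0.6108, 0.1449, 0.1279]
tool_rot: [[-0.97, 0.245, -0.0], [0.245, 0.97, -0.002], [-0.0, -0.002, -1.0]]
force: [-6.1, -12.1, 7.4]
grip_width: 0.0177
grip_force: 25.5
```

{"name": "play_rows", "arguments": {"series": "0 0 5 0 -0.1 0 1.2; 0 0 12 0 -0.1 0 1.2; 0 0 19 0 -0.1 0 1.2; 0 0 26 0 -0.1 0 1.2; 0 0 33 0 -0.1 0 1.2; 0 0 40 0 -0.1 0 1.2; 0 0 47 0 -0.1 0 1.2; 0 0 54 0 -0.1 0 1.2; 0 0 60 0 -0.1 0 1.2; 0 0 65 0 -0.1 0 1.2"}}

```text
time_s: 5.68
eef_pos: [0.6116, 0.1454, 0.1279]
tool_rot: [[-0.183, 0.983, 0.003], [0.983, 0.183, 0.001], [0.0, 0.003, -1.0]]
force: [7.8, 1.8, 0.2]
grip_width: 0.0177
grip_force: 24.6
```

```bash
python3 -c "
from h import *
row([.611,.145,.128],165.8-70); print(env.get_obs()['moment'],env.get_obs()['force'],env.get_obs()['grip_width'])"
```

```text
t 5.68 q [ 0.11  0.33  1.48  0.    1.33 -0.07] row [ 0.18 -0.02  4.75] [-0.03 -0.07 -0.01]
[ 0.39911438 -1.38750093  0.10173082] [7.78224377 1.819771   0.19942777] 0.017687722003420874
```

{"name": "play_rows", "arguments": {"series": "0 0 2 0 0 0 1.2; 0 0 4 0 0 0 1.2; 0 0 5 0 0 0 1.2; 0 0 5 0 0 0 1.2; 0 0 5 0 0 0 1.2; 0 0 5 0 0 0 1.2"}}

```text
time_s: 6.18
eef_pos: [0.6116, 0.1455, 0.128]
tool_rot: [[-0.103, 0.995, 0.003], [0.995, 0.103, 0.001], [0.0, 0.003, -1.0]]
force: [7.0, 3.1, 1.5]
grip_width: 0.0179
grip_force: 28.7
```

```bash
python3 - <<'E'
from h import *
o=env.get_obs(); print(o["moment"],o["force"],o["grip_width"])
row([.611,.145,.128],165.8)
a=optics.get_image("scene")["frame"];b=optics.get_image("side")["frame"]
cv2.imwrite("pics/c2.png",np.hstack([cv2.resize(x[130:330,220:440],None,fx=1.8,fy=1.8) for x in(a,b)])[...,::-1])
E
```

```text
[ 0.40323867 -1.14945766  0.57406649] [6.97384656 3.05504856 1.54835284] 0.01789788679131308
t 6.18 q [0.11 0.33 1.48 0.   1.33 0.01] row [  0.17   0.09 -69.9 ] [-0.04 -0.07  0.  ]
```

View pics/c2.png

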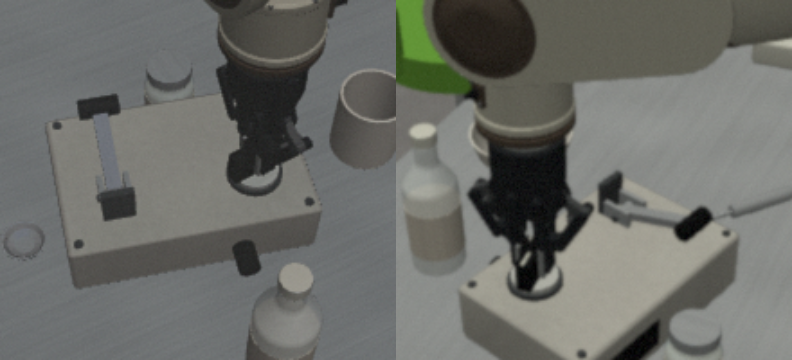

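The lever is down (left crop, grip at about (98,105)). The moment rose from 0.10 to 0.57 N m, so the knob is at its stop. Now I'll turn it back.

{"name": "play_rows", "arguments": {"series": "0 0 -7 0 0 0 1.2; 0 0 -14 0 0 0 1.2; 0 0 -21 0 0 0 1.2; 0 0 -28 0 0 0 1.2; 0 0 -35 0 0 0 1.2; 0 0 -42 0 0 0 1.2; 0 0 -49 0 0 0 1.2; 0 0 -56 0 0 0 1.2; 0 0 -63 0 0 0 1.2; 0 0 -69 0 0 0 1.2"}}

```text
time_s: 7.12
eef_pos: [0.6106, 0.1446, 0.1279]
tool_rot: [[-0.967, 0.255, 0.0], [0.255, 0.967, -0.001], [-0.001, -0.001, -1.0]]
force: [-4.4, -5.2, 7.1]
grip_width: 0.0176
grip_force: 25.8
```

```bash
python3 - <<'E'
from h import *
o=env.get_obs(); print(o["moment"],o["force"],o["grip_width"])
row([.611,.145,.128],165.8)
E
```

```text
[-1.07388439  0.85382297  0.01422856] [-4.35975689 -5.21153172  7.081883  ] 0.017571291486524136
t 7.12 q [ 0.11  0.33  1.48 -0.    1.33 -1.2 ] row [-0.04  0.03 -0.57] [-0.03  0.04 -0.01]
```

Open, wait, then go straight up.

{"name": "play_rows", "arguments": {"series": "0 0 -0.6 0 0 0 5; 0 0 -0.6 0 0 0 5; 0 0 -0.6 0 0 0 5; 0 0 -0.6 0 0 0 5; 0 0 -0.6 0 0 0 5; 0 0 -0.6 0 0 0 5; 0 0 -0.6 0 0 -4 5; 0 0 -0.6 0 0 -8 5; 0 0 -0.6 0 0 -12 5; 0 0 -0.6 0 0 -13 5"}}

```text
time_s: 7.95
eef_pos: [0.6117, 0.1453, 0.264]
tool_rot: [[-0.968, 0.251, 0.008], [0.251, 0.968, 0.001], [-0.007, 0.003, -1.0]]
force: [0.0, 0.7, 0.9]
grip_width: 0.0501
grip_force: 0.0
```

```bash
python3 - <<'E'
from h import *
o=env.get_obs(); print(o["force"],o["grip_width"])
im=optics.get_image("wrist"); cv2.imwrite("pics/w3.png",im["frame"][...,::-1])
for c in("wrist","scene","side"):
    im=optics.get_image(c)
    for n,z in dict(lever_grip=.122,lever_hinge=.09,jar=.0,knob_grip=.117).items():
        for r in tip_of(n,c)[:2]: print(c,n,round(r["conf"],2),onz(im,r["pixel"],z).round(4))
row([.611,.145,.26],165.8)
E
```

```text
[0.04276965 0.70225476 0.91394787] 0.05010005875047578
wrist lever_grip 0.89 [0.4822 0.0232 0.122 ]
wrist lever_grip 0.19 [0.5717 0.0175 0.122 ]
wrist lever_hinge 0.77 [5.762e-01 5.000e-04 9.000e-02]
wrist lever_hinge 0.45 [0.7277 0.1014 0.09  ]
wrist jar 0.57 [0.4347 0.1292 0.    ]
wrist knob_grip 0.71 [0.6128 0.1465 0.117 ]
scene lever_grip 0.83 [0.4879 0.0264 0.122 ]
scene lever_hinge 0.83 [5.715e-01 1.000e-04 9.000e-02]
scene jar 0.91 [0.4392 0.1304 0.    ]
scene knob_grip 0.85 [0.6103 0.1483 0.117 ]
side lever_grip 0.95 [0.4822 0.0224 0.122 ]
side lever_grip 0.75 [0.5074 0.1952 0.122 ]
side lever_hinge 0.9 [ 0.5826 -0.0037  0.09  ]
side jar 0.64 [ 0.4361  0.1322 -0.    ]
side knob_grip 0.92 [0.6223 0.1484 0.117 ]
t 8.75 q [ 0.11  0.26  1.3   0.    1.58 -1.21] row [ 0.   -0.01 -0.33] [-0.04  0.   -0.3 ]
```

View pics/w3.png

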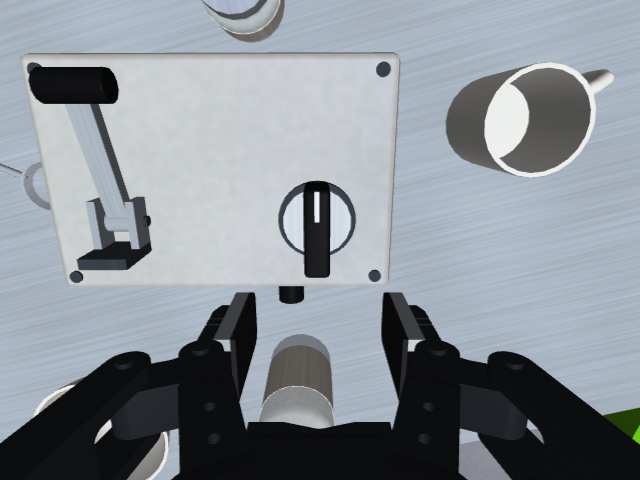

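The knob is home and the lever is down. The lever grip measures about (0.483, 0.024), which agrees with the geometry. I'll pinch the cross bar on its two ends (44 mm) so it can pivot between the pads, then follow the arc with the tool kept vertical.

```bash
python3 -c "
from h import *
row([.483,.0238,.22],165.8)"
```

```text
t 8.75 q [ 0.11  0.26  1.3   0.    1.58 -1.21] row [ 0.   -0.01 -0.33] [  9.31 -14.94   3.7 ]
```

{"name": "play_rows", "arguments": {"series": "0 0 -0.3 2 -3.5 0.5 7; 0 0 -0.3 4 -7 1 7; 0 0 -0.3 6 -10 2 7; 0 0 -0.3 8 -13 3 7; 0 0 -0.3 9.3 -14.9 3.7 7; 0 0 -0.3 9.3 -14.9 3.7 7; 0 0 -0.3 9.3 -14.9 3.7 7; 0 0 -0.3 9.3 -14.9 3.7 7", "grip_force": 20}}

```text
time_s: 9.42
eef_pos: [0.4837, 0.0243, 0.2205]
tool_rot: [[-0.969, 0.246, 0.001], [0.246, 0.969, 0.0], [-0.001, 0.0, -1.0]]
force: [-0.4, 0.5, 0.8]
grip_width: 0.0705
grip_force: 0.0
```

```bash
python3 - <<'E'
from h import *
im=optics.get_image("wrist"); cv2.imwrite("pics/w4.png",im["frame"][...,::-1])
for r in tip_of("lever_grip","wrist")[:2]: print(r["conf"],r["pixel"],onz(im,r["pixel"],.122))
row([.483,.0238,.128],165.8)
E
```

```text
t 9.52 q [-0.11 -0.02  1.7   0.    1.47 -1.43] row [0.02 0.02 0.01] [ 0.07 -0.11  9.23]
```

View pics/w4.png

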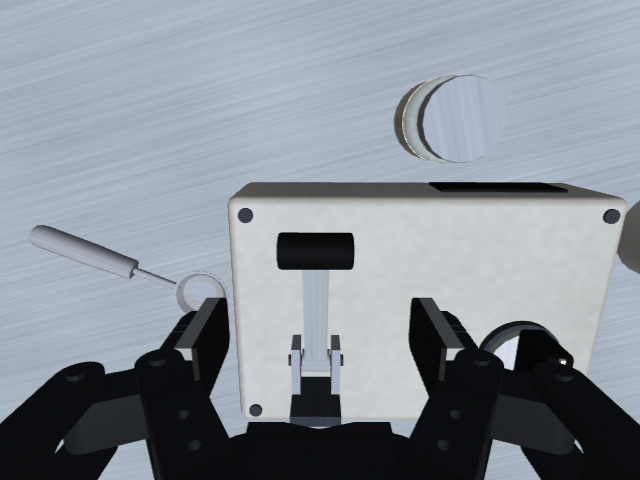

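The bar shows at (316,251), laterally centred between the jaws (215 to 425). Descending.

{"name": "play_rows", "arguments": {"series": "0 0 0 0 -0.1 3 7; 0 0 0 0 -0.1 6 7; 0 0 0 0 -0.1 8 7; 0 0 0 0 -0.1 9.2 7; 0 0 0 0 -0.1 9.2 7; 0 0 0 0 -0.1 9.2 7; 0 0 0 0 -0.1 9.2 3.8; 0 0 0 0 -0.1 9.2 3.8; 0 0 0 0 -0.1 9.2 3.8; 0 0 0 0 -0.1 9.2 3.8"}}

```text
time_s: 10.35
eef_pos: [0.4834, 0.0226, 0.1294]
tool_rot: [[-0.969, 0.246, 0.001], [0.246, 0.969, -0.002], [-0.002, -0.001, -1.0]]
force: [-3.9, -7.6, 7.6]
grip_width: 0.0439
grip_force: 22.4
```

```bash
python3 - <<'E'
from h import *
o=env.get_obs(); print(o["force"],o["grip_width"],o["grip_force"])
row([.483,.0238,.128],165.8)
a=optics.get_image("scene")["frame"];b=optics.get_image("side")["frame"]
cv2.imwrite("pics/c5.png",np.hstack([cv2.resize(x[130:330,220:440],None,fx=1.8,fy=1.8) for x in(a,b)])[...,::-1])
# arc offsets: tool x = -box x
for p in np.arange(1.25,-.21,-.145):
    print(round(p,3),"x",round(-10*(np.sin(1.25)-np.sin(p)),2),"z",round(-10*(np.cos(p)-np.cos(1.25)),2))
E
```

```text
[-3.91871334 -7.5554779   7.58973168] 0.043855555961155125 22.41593062877655
t 10.35 q [-0.11  0.04  1.82 -0.    1.28 -1.43] row [-0.07  0.1  -0.02] [0.07 0.11 0.14]
1.25 x -0.0 z -0.0
1.105 x -0.56 z -1.34
0.96 x -1.3 z -2.58
0.815 x -2.21 z -3.71
0.67 x -3.28 z -4.68
0.525 x -4.48 z -5.5
0.38 x -5.78 z -6.13
0.235 x -7.16 z -6.57
0.09 x -8.59 z -6.81
-0.055 x -10.04 z -6.83
-0.2 x -11.48 z -6.65
```

View pics/c5.png

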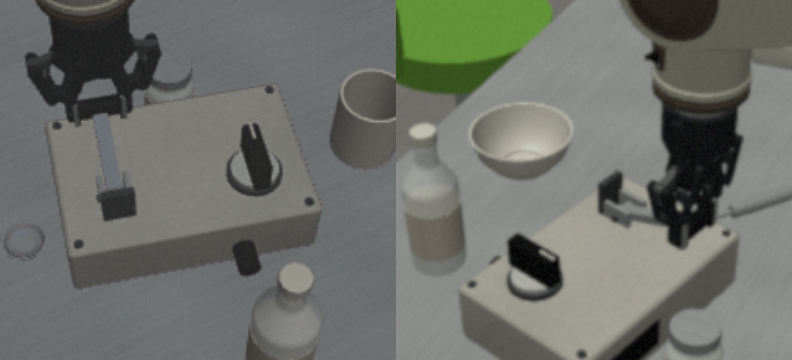

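The bar is held by its ends (43.9 mm). I'll follow the first half of the arc.

{"name": "play_rows", "arguments": {"series": "0 0 0 -0.3 0.05 -0.7 3.8; 0 0 0 -0.6 0.05 -1.3 3.8; 0 0 0 -0.9 0.05 -2 3.8; 0 0 0 -1.3 0.05 -2.6 3.8; 0 0 0 -1.7 0.05 -3.1 3.8; 0 0 0 -2.2 0.05 -3.7 3.8; 0 0 0 -2.7 0.05 -4.2 3.8; 0 0 0 -3.3 0.05 -4.7 3.8; 0 0 0 -3.9 0.05 -5.1 3.8; 0 0 0 -4.5 0.05 -5.5 3.8"}}

```text
time_s: 11.28
eef_pos: [0.5267, 0.0115, 0.1839]
tool_rot: [[-0.969, 0.246, -0.0], [0.246, 0.969, -0.002], [-0.0, -0.002, -1.0]]
force: [-3.4, -11.7, -3.3]
grip_width: 0.0435
grip_force: 20.9
```

{"name": "play_rows", "arguments": {"series": "0 0 0 -0.6 -0.1 -0.3 3.8; 0 0 0 -1.3 -0.1 -0.6 3.8; 0 0 0 -2 -0.1 -0.9 3.8; 0 0 0 -2.7 -0.1 -1.1 3.8; 0 0 0 -3.4 -0.1 -1.2 3.8; 0 0 0 -4.1 -0.1 -1.3 3.8; 0 0 0 -4.8 -0.1 -1.3 3.8; 0 0 0 -5.5 -0.1 -1.3 3.8; 0 0 0 -6.2 -0.1 -1.2 3.8; 0 0 0 -6.7 -0.1 -1.2 3.8"}}

```text
time_s: 12.12
eef_pos: [0.592, -0.0055, 0.1957]
tool_rot: [[-0.969, 0.246, 0.001], [0.246, 0.969, -0.001], [-0.001, -0.001, -1.0]]
force: [-3.5, -5.5, -2.6]
grip_width: 0.0435
grip_force: 21.6
```

```bash
python3 - <<'E'
from h import *
a=optics.get_image("scene")["frame"];b=optics.get_image("side")["frame"]
cv2.imwrite("pics/c6.png",np.hstack([cv2.resize(x[130:330,220:440],None,fx=1.8,fy=1.8) for x in(a,b)])[...,::-1])
row([.575+.0199*.969,.001-.0199*.245,.194],165.8)
E
```

```text
t 12.22 q [-0.14  0.21  1.49 -0.    1.44 -1.46] row [-0.04  0.05 -0.05] [-0.16  0.21  0.16]
```

View pics/c6.png

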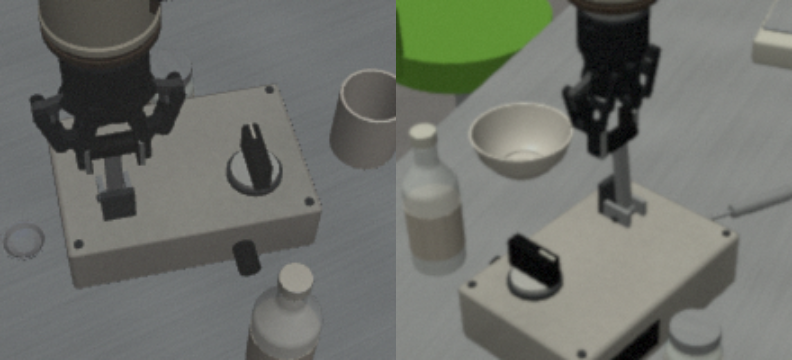

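The lever leans past upright toward the bowl, still held. I'll nudge it the last 2 mm, open, and rise.

{"name": "play_rows", "arguments": {"series": "0 0 0 -0.2 0 0.1 3.8; 0 0 0 -0.2 0 0.1 3.8; 0 0 0 -0.2 0 0.1 5; 0 0 0 -0.2 0 0.1 6.5; 0 0 0 -0.2 0 0.1 7; 0 0 0 -0.2 0 0.1 7; 0 0 0 -0.2 0 0.1 7; 0 0 0 -0.2 0 -3 7; 0 0 0 -0.2 0 -6 7; 0 0 0 -0.2 0 -10 7"}}

```text
time_s: 13.05
eef_pos: [0.5926, -0.0051, 0.2945]
tool_rot: [[-0.969, 0.246, -0.003], [0.246, 0.969, 0.001], [0.003, -0.0, -1.0]]
force: [1.4, -0.1, 0.1]
grip_width: 0.0703
grip_force: 0.0
```

```bash
python3 - <<'E'
from h import *
print(env.get_obs()["grip_width"],env.get_obs()["eef_pos"])
for c in("scene","side","wrist"):
    im=optics.get_image(c)
    if c=="scene":a=im["frame"]
    if c=="side":b=im["frame"]
    for n,z in dict(lever_grip=.188,knob_grip=.117,jar=0,mug=0,bowl=0,bottle=0,spoon=0).items():
        for r in tip_of(n,c)[:1]: print(c,n,round(r["conf"],2),onz(im,r["pixel"],z).round(4))
cv2.imwrite("pics/c7.png",np.hstack([cv2.resize(x[130:330,220:440],None,fx=1.8,fy=1.8) for x in(a,b)])[...,::-1])
E
```

```text
0.07025640167032081 [ 0.59264218 -0.00511879  0.29451682]
scene lever_grip 0.79 [ 0.6004 -0.0047  0.188 ]
scene knob_grip 0.67 [0.6115 0.1501 0.117 ]
scene jar 0.73 [0.4353 0.1276 0.    ]
scene mug 0.96 [0.5904 0.3227 0.    ]
scene bowl 0.72 [0.7843 0.0725 0.    ]
scene bottle 0.97 [0.7819 0.0792 0.    ]
scene spoon 0.62 [ 0.4921 -0.1495 -0.    ]
side lever_grip 0.91 [0.5933 0.0026 0.188 ]
side knob_grip 0.62 [0.6113 0.1491 0.117 ]
side jar 0.58 [0.5646 0.0749 0.    ]
side mug 0.89 [0.5846 0.3132 0.    ]
side bowl 0.71 [ 0.7932 -0.1285  0.    ]
side bottle 0.66 [0.7965 0.079  0.    ]
side spoon 0.59 [ 0.4965 -0.1523  0.    ]
wrist lever_grip 0.91 [ 0.5955 -0.0057  0.188 ]
wrist knob_grip 0.61 [0.6126 0.1463 0.117 ]
wrist mug 0.98 [0.5798 0.3167 0.    ]
wrist bowl 0.62 [ 0.7917 -0.1294  0.    ]
wrist spoon 0.81 [ 0.4942 -0.1496  0.    ]
```

View pics/c7.png

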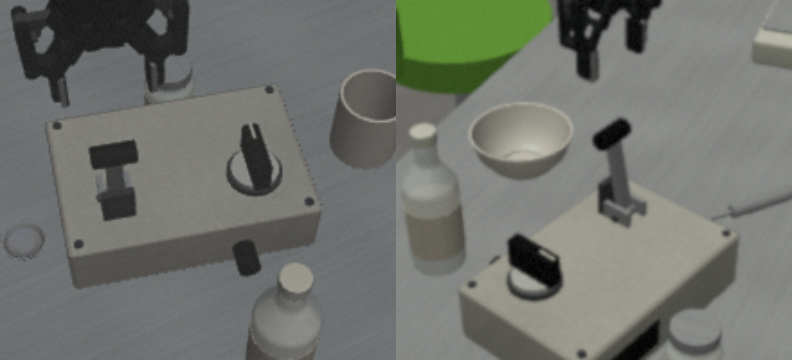

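The lever stands at its original spot (grip within 2 mm of where it started), the knob is home, the gripper is clear and the other objects haven't moved. Handing in.

```bash
python3 -c "
from h import *
print(workorder.sign_off())"
```

```text
the job is handed in; nothing more can be done
None
```

I did the trip test and handed the job in after about 13 s; the hand-in returned no verdict. The knob went to its stop and back home, the lever dropped and was lifted to stand by itself against its rear stop, and nothing around the box was moved.

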